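Fit the test sleeve and hold the gap sensor over it

TASK

Push the tall aluminium sleeve down over the upright spigot of the test fixture until it sits flush on the base plate (lower it, do not drop it) and let go of it. Then lift the hand-held sensor out of its rest, carry it over the row of blue bins, and finish while still holding it still and upright, centred about 8 mm above the sleeve's top rim, its long head in line with the long side of the fixture's base plate. The sensor must never touch the sleeve or the fixture, nothing may touch the bins, and the low collar, the bottles and the screwdriver stay where they are.

Things in the scene. Friction and masses are not known exactly. Their poses are not given: they have to be found in the camera images.
- sleeve: tall plain aluminium tube, outside diameter 40 mm, bore 26 mm, 60 mm high, about 130 g, standing upright and loose on the plywood board; origin at the centre of its underside, z up along the tube
- sleeve_top (a point): centre of the sleeve's top rim (60 mm above its underside); the sensor is to hover above this
- fixture: grey test fixture fixed to the bench: base plate 190 x 90 mm, 20 mm thick, long side along its own x; on it the steel spigot (at x = -40 mm) and a plastic gauge box 50 x 60 mm, centred at x = +60 mm, whose top is 55 mm above the bench; origin at the centre of the plate's underside, z up
- spigot_seat (a point): foot of the spigot, on the top face of the base plate (20 mm above the bench); the spigot is 22 mm in diameter, rises 40 mm from here and its top is tapered to 14 mm; axes as the fixture's. A seated sleeve has its underside here and its rim 60 mm higher
- sensor: cordless hand sensor, upright: a grey flat head 72 x 36 mm (long side along its own x) and 28 mm high, with a white grip on it 40 mm (x) by 26 mm (y), from 28 to 120 mm above the underside; 250 g, loose; origin at the centre of its underside, z up. It stands in the rest on the board, a frame 8 mm high with about 3 mm play all round; lift it straight up
- sensor_face (a point): centre of the sensor's flat underside, the sensing face
- board: plywood board 270 x 160 mm, 6 mm thick, fixed to the bench; carries the sensor in its rest (centred at x = +85 mm) and the sleeve and the collar; origin at the centre of its underside, long side along its own x
- bins: fixed row of three blue open parts bins, 360 mm (its own x) by 110 mm (y), 85 mm high, between the board and the fixture; origin at the centre of its underside. Not to be touched
- collar: bystander: low aluminium ring, outside diameter 52 mm, bore 32 mm, 18 mm high, on the board beside the sleeve; origin at the centre of its underside
- bottle: bystander: pale plastic water bottle, diameter 64 mm, 190 mm high, origin under its centre
- glue: bystander: small red bottle, diameter 28 mm, 90 mm high, origin under its centre
- driver: bystander: red-handled screwdriver about 200 mm long lying across the far end of the bench, just beyond the bins
Mind the look-alikes: they are no part of the job. Leave any yellow look-alike of the sleeve alone. What is shaped like the sensor but purple is not meant.

How it is judged:
By the outcome, as a careful person would: the job done as asked, in the order asked, and still so for the second after the job is handed in, while the arm keeps its last pose, push and grip.
It also fails if it takes over 67 s, if anything falls off the work surface, if the arm or the gripper's body presses on something with over 40 N, if the wrist force passes 120 N, or if a joint passes its speed limit or range.

ROBOT

A 6-joint arm with a two-finger parallel gripper is mounted at the origin on the work surface. World frame = base frame: x ahead of the robot, y to its left, z up, the work surface at z = 0. Lengths are in m, angles in rad, forces in N, time in s.
With the tool pointing down it reaches from about 0.325 to 0.85 m from the base axis. Payload 15.5 kg.
Tool frame: the origin (TCP) lies on the front face of the gripper's body, between the roots of the fingers; the fingertips stand 78 mm ahead of it and the grasp point (between the pads) lies 60 mm ahead of it; z points along the fingers, y is the line along which they close (so a half turn about z gives the same grasp; the last joint's range is limited). The gripper opens to 91 mm and grips with 3 to 60 N. Pads are 32 mm wide; open, the fingers measure 118 mm over their backs; the gripper's body (76 mm by 178 mm) begins 60 mm behind the grasp point.
Start: joints at [1.232, 0.494, 1.345, -0, 1.302, -0.096], TCP at [0.15, 0.607, 0.292] pointing down, gripper open.
Joint ranges: [-2.91, 2.91], [-0.82, 2.16], [0.22, 2.67], [-1.22, 4.37], [0.12, 2.79], [-3.08, 3.08]. Speed limits (rad/s): [1.89, 1.89, 2.57, 3.01, 3.01, 3.01].

INTERFACE

Orientations are given as a rotation vector (axis times angle).
In Python, from workcell import r, cams gives the robot as it stands.
- The arm moves only by the tool carry_out, never from a script. Its argument "targets" is a list of rows, each a list of 5 numbers: the shift along the tool's x, y, z normalised to -1 to 1, where 1 is 0.04 m, then the turn about the tool's z normalised to -1 to 1, where 1 is pi rad, then the opening, from 0 (shut) to 1 (fully open). In form: [[tx, ty, tz, twist, gripper], ...]. A call has 1 to 20 rows; each row shifts and turns the commanded pose from where the row before left it, along the tool's axes as they then stand; what a row does not reach is not made up. A row lasts 1/10 s, in which the tool goes at most 50 mm and 8.59 degrees, less where a joint would pass 70% of its speed; a pose out of reach is approached as far as the arm can. A call with a number of a shift or a turn outside -1 to 1 is refused whole. A call with a gripper value outside its range is refused whole. The fingers move at their own pace and stop on an object; "newtons" is the grip in N (left out, the last holds). Time passes only in rows, so rows that do not move let the fingers close. It gives the time, the measured TCP pose, the force, the opening and the grip force at its end, in the units of the state.
- r.get_state(): the state, without advancing time (a new reading comes with each control period).
- cams.grab_frame(name): name is "scene" or "top"; returns (picture, depth): 384x512x3 uint8, red, green, blue; 384x512 float32, m along the optical axis (not along the pixel's ray), 0 where there is no reading.
- cams.camera_model(name): a dict with "fx", "fy", "cx", "cy" (pixels), "distortion" ([k1, k2, p1, p2, k3] as OpenCV has them; the pictures are not rectified), "R" (3x3) and "t" (3): a world point X has camera coordinates R X + t. Camera axes: x right, y down, z forward; pixel columns grow to the right and rows downward; lengths in m; the calibration is good to about 2 mm. A picture is of the moment at which its call begins. camera_model takes no time and is no camera call.
- r.finish_job(): hands the job in; it is judged then, once.
The state is a dict: "time": time; "joint_pos": joint angles; "qd": joint speeds; "effort": joint torques, N m; "position": TCP position; "ee_rot": TCP orientation; "wrist_force": force on the tool from outside, world axes, zero at the start; "moment": the same for the moment, N m; "opening": finger opening in m; "grasp_force": force on a finger pad.
Only numpy, scipy, OpenCV 4.12 (cv2) and the standard library are available. Lean on these libraries where they do the work, as an engineer would, in place of code of your own. Each camera call takes 0.05 s, during which the arm holds its last target. There are 200 camera calls.

## Working session

There is one attempt and no reset: what is moved stays moved. The work goes in short steps, Python scripts to look and compute and a tool call to move; the robot and the scene stay as the last step left them, time stands still between calls to the robot, and variables do not carry over. Pictures are saved under pics/ and viewed, at most 10 in all, crops included, and the job is handed in when it is done.

Besides the shell and the picture viewer there is one more tool, called after ">>>" by a JSON object that holds its "fn" and its "kwargs", one argument or row to a line. carry_out: Moves the arm, as the interface text tells. Scaled input: -1 to 1 covers 0.04 m each way for a shift and pi rad each way for a turn. Its arguments: {"type":"object","properties":{"targets":{"type":"array","items":{"type":"array","items":{"type":"number","minimum":-1,"maximum":1}}},"newtons":{"type":"number"}},"required":["targets"]}

```bash
ls; mkdir -p pics; cat > h.py <<'E'
import numpy as np,cv2
from workcell import r,cams
def save(n,im): cv2.imwrite('pics/'+n,im[:,:,::-1])
def K(m): return np.array([[m['fx'],0,m['cx']],[0,m['fy'],m['cy']],[0,0,1.]])
def ray(m,uv):
    p=cv2.undistortPoints(np.array(uv,float).reshape(-1,1,2),K(m),np.array(m['distortion'],float)).reshape(-1,2)
    R=np.array(m['R']);t=np.array(m['t'])
    return -R.T@t,(np.c_[p,np.ones(len(p))]@R)
def plane(m,uv,z):
    c,d=ray(m,uv); return c+d*((z-c[2])/d[:,2])[:,None]
def cloud(m,D):
    v,u=np.indices(D.shape); c,d=ray(m,np.c_[u.ravel(),v.ravel()])
    return (c+d*D.reshape(-1,1)).reshape(*D.shape,3)
def tri(m1,a,m2,b):
    c1,d1=ray(m1,[a]);c2,d2=ray(m2,[b]);d1=d1[0];d2=d2[0]
    s=np.linalg.lstsq(np.c_[d1,-d2],c2-c1,rcond=None)[0]
    p,q=c1+s[0]*d1,c2+s[1]*d2
    return (p+q)/2,np.linalg.norm(p-q)
E
python3 - <<'E'
from h import *
for n in('scene','top'):
    im,D=cams.grab_frame(n);m=cams.camera_model(n);np.savez(n+'0.npz',im=im,D=D)
    save(n+'0.png',im);print(n,np.round(m['t'],3),np.round(-np.array(m['R']).T@m['t'],3),m['fx'],np.mean(D>0))
print(r.get_state())
E
```

```text
pics
scene [ 0.364 -0.261  1.541] [1.161 0.553 0.959] 427.8700442277196 0.9960734049479166
top [0.027 0.559 1.479] [ 0.334 -0.002  1.545] 487.5245885607521 0.9959309895833334
{'time': 0.1, 'joint_pos': array([ 1.23248757e+00,  4.94124201e-01,  1.34605796e+00,  4.36836428e-06,
        1.30253654e+00, -9.55331297e-02]), 'qd': array([ 1.41132021e-04, -1.24368847e-03, -1.14938943e-03, -7.94915676e-06,
       -8.71334219e-04, -5.59897406e-04]), 'effort': array([ 8.58978256e-04, -8.80236411e+01, -3.82543480e+01,  7.07955798e-02,
        4.83851682e-02,  9.70431586e-06]), 'position': array([0.15017713, 0.60641934, 0.29169969]), 'ee_rot': array([-3.80387119e-01, -3.11823003e+00,  1.72577316e-03]), 'wrist_force': array([-0.28927089,  0.49367298,  0.82575335]), 'moment': array([0.03497273, 0.01120399, 0.00955547]), 'grasp_force': 0.0, 'opening': 0.09126336655974097}
```

View pics/scene0.png

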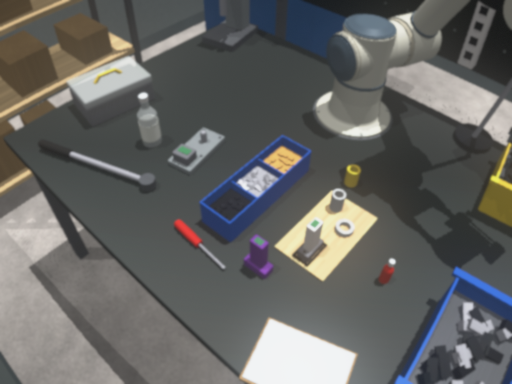

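View pics/top0.png

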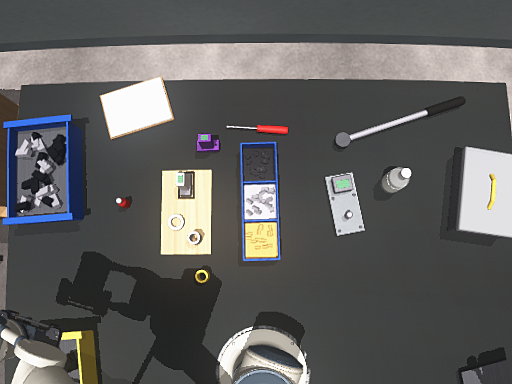

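The scene picture shows the sleeve at about (338,200), the collar at (344,227), the sensor in its rest at (314,238) and the fixture at (197,148). In the top picture the sleeve is at (195,238), the collar at (176,222), the sensor at (185,184), and the fixture at (345,203) with its spigot at (348,214).

Candidates:
- **Sleeve:** the grey tube at top (195,238), or the yellow tube at (202,276). The grey aluminium one on the board fits.
- **Sensor:** the white and grey one at top (185,184), or the purple one at (207,143). The white one in the rest fits.

I'll confirm both with one crop.

```bash
python3 - <<'E'
from h import *
t=np.load('top0.npz')['im'];s=np.load('scene0.npz')['im']
z=lambda a,k:cv2.resize(a,None,fx=k,fy=k,interpolation=cv2.INTER_CUBIC)
a=z(t[160:290,155:220],4.6)[:598]   # 299 wide
b=z(t[165:240,320:370],4)     # 200x300
c=z(s[175:270,270:390],4)      # 480x380
d=z(s[120:175,160:230],4)      # 280x220
H=np.zeros((600,790,3),np.uint8)
H[:a.shape[0],:a.shape[1]]=a;H[:380,300:780]=c;H[380:600,300:580]=d;H[380:600,585:785]=b[60:280]
save('crop1.png',H)
E
```

```text
(no output)
```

View pics/crop1.png

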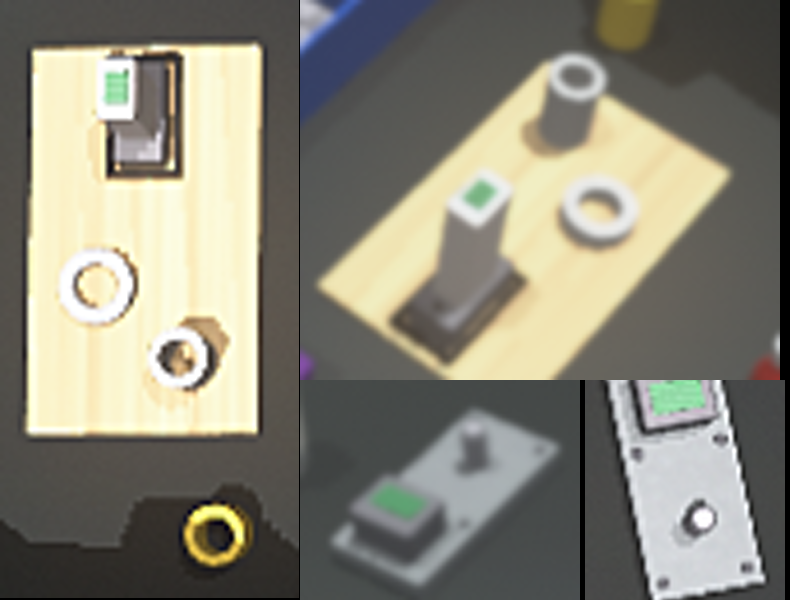

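The crop confirms them. The grey sleeve's rim is at top (194.6,237.6), and the yellow tube stands off the board. The white-grip sensor stands in the rest at top (180,179), and the spigot is the bright disc at about top (349,215). Next I'll measure them.

```bash
cat > meas.py <<'E'
from h import *
def comp(im,mask,seed,k=6,pad=22):
    "subpixel outer contour of the mask blob nearest seed; mask(crop HSV)->0..1"
    x,y=int(seed[0])-pad,int(seed[1])-pad
    c=cv2.resize(im[y:y+2*pad,x:x+2*pad],None,fx=k,fy=k,interpolation=cv2.INTER_CUBIC)
    M=mask(cv2.cvtColor(c,cv2.COLOR_RGB2HSV).astype(int)).astype(np.uint8)
    cs,_=cv2.findContours(M,cv2.RETR_EXTERNAL,cv2.CHAIN_APPROX_NONE)
    s=(np.array(seed)-[x,y]+.5)*k
    cs=[q for q in cs if cv2.contourArea(q)>k*k*4]
    q=max(cs,key=lambda q:cv2.pointPolygonTest(q,(float(s[0]),float(s[1])),True))
    return (q.reshape(-1,2)+.5)/k-.5+[x,y]
def ell(q): 
    e=cv2.fitEllipse(q.astype(np.float32)); return np.array(e[0]),np.round(e[1],1)
white=lambda v:lambda h:(h[...,2]>v)&(h[...,1]<50)
E
python3 - <<'E'
from meas import *
t=np.load('top0.npz');s=np.load('scene0.npz');mt,ms=cams.camera_model('top'),cams.camera_model('scene')
Ct,Cs=cloud(mt,t['D']),cloud(ms,s['D'])
def P(n,a,b):
    p,e=tri(mt,a,ms,b); i=np.round(a).astype(int);j=np.round(b).astype(int)
    print(n,np.round(a,1),np.round(b,1),'tri',np.round(p,4),'gap',round(e,4),'depth t',np.round(Ct[i[1],i[0]],3),'s',np.round(Cs[j[1],j[0]],3))
for n,a,b,v,w in(('sleeve',(194.6,237.6),(339,194),190,150),('collar',(176,222),(345,227),190,150),('spigot',(349,214.5),(204,133),215,140)):
    try:
        ea=ell(comp(t['im'],white(v),a));eb=ell(comp(s['im'],white(w),b,pad=14)); print(ea[1],eb[1]);P(n,ea[0],eb[0])
    except Exception as x: print(n,x)
green=lambda h:(h[...,0]>45)&(h[...,0]<80)&(h[...,1]>60)
g=[comp(t['im'],green,(180,179)).mean(0),comp(s['im'],green,(315,223),pad=14).mean(0)];P('sensor green',*g)
qt=comp(t['im'],lambda h:((h[...,2]>225)&(h[...,1]<40))|green(h),(180,179),pad=12)
W=plane(mt,qt,.126);rc=cv2.minAreaRect((W[:,:2]*1000).astype(np.float32));print('grip top rect mm',rc,'pixc',cv2.minAreaRect(qt.astype(np.float32)))
# fixture
y,x=160,315;c=t['im'][y:y+85,x:x+60];h=cv2.cvtColor(c,cv2.COLOR_RGB2HSV).astype(int)
M=(h[...,2]>110).astype(np.uint8);cs,_=cv2.findContours(M,0,1);q=max(cs,key=cv2.contourArea).reshape(-1,2)+[x,y]
W=plane(mt,q,.02);rc=cv2.minAreaRect((W[:,:2]*1000).astype(np.float32));print('fixture',rc,'plate z',np.round([Ct[225,340,2],Cs[150,203,2]],4))
# board
h=cv2.cvtColor(t['im'],cv2.COLOR_RGB2HSV).astype(int);M=((h[...,0]<30)&(h[...,1]>40)&(h[...,2]>150)).astype(np.uint8);M[:,:150]=0;M[:,225:]=0;M[:150]=0;M[262:]=0
cs,_=cv2.findContours(M,0,1);q=max(cs,key=cv2.contourArea).reshape(-1,2);W=plane(mt,q,.006);print('board',cv2.minAreaRect((W[:,:2]*1000).astype(np.float32)),'z',Ct[245,175,2])
M=((h[...,0]>105)&(h[...,0]<125)&(h[...,1]>150)&(h[...,2]>80)).astype(np.uint8);M[:,:230]=0;M[:,290:]=0
cs,_=cv2.findContours(M,0,1);q=max(cs,key=cv2.contourArea).reshape(-1,2);W=plane(mt,q,.085);print('bins',cv2.minAreaRect((W[:,:2]*1000).astype(np.float32)))
for n,p in(('bottle',(403,174)),('driver',(270,129)),('glue',(123,202))):print(n,np.round(Ct[p[1],p[0]],3))
E
```

```text
[21.8 38.7] [11.4 15.7]
sleeve [188.1 235. ] [338.6 194. ] tri [0.4257 0.2207 0.0804] gap 0.0116 depth t [0.424 0.229 0.063] s [0.403 0.205 0.049]
[22.  41.5] [16.5 20.6]
collar [169.8 222.7] [344.6 226. ] tri [0.4685 0.2838 0.0325] gap 0.0185 depth t [0.464 0.293 0.023] s [0.455 0.27  0.007]
[30.1 44.2] [18.4 29.5]
spigot [345.7 212.4] [204.1 138.7] tri [ 0.4944 -0.2571  0.0401] gap 0.0017 depth t [ 0.498 -0.262  0.022] s [ 0.493 -0.258  0.037]
sensor green [179.9 178.4] [314.6 223.2] tri [0.588  0.2456 0.129 ] gap 0.0012 depth t [0.589 0.247 0.125] s [0.586 0.245 0.127]
grip top rect mm ((589.2855834960938, 259.49609375), (47.206138610839844, 47.57792663574219), 3.3626861572265625) pixc ((175.5833282470703, 178.33334350585938), (15.166671752929688, 16.0), 90.0)
fixture ((527.196044921875, -257.21844482421875), (191.4687042236328, 90.27178955078125), 10.568402290344238) plate z [0.0224 0.0222]
board ((501.6618957519531, 249.31350708007812), (270.2156982421875, 155.08287048339844), 0.7806222438812256) z 0.005757857426783142
bins ((528.3629150390625, 10.280406951904297), (360.8719787597656, 112.04994201660156), 1.636364221572876)
bottle [ 0.588 -0.399  0.195]
driver [ 0.767 -0.023  0.024]
glue [0.525 0.435 0.066]
```

```bash
python3 - <<'E'
from meas import *
t=np.load('top0.npz');s=np.load('scene0.npz');mt,ms=cams.camera_model('top'),cams.camera_model('scene')
Ct,Cs=cloud(mt,t['D']),cloud(ms,s['D'])
h=cv2.cvtColor(t['im'],cv2.COLOR_RGB2HSV);
print('SAT/VAL row238',list(zip(h[238,180:210,1],h[238,180:210,2])))
print('spigot row214',list(h[214,338:358,2]),list(h[209:221,349,2]))
print('grip row176',[tuple(map(int,q)) for q in h[176,172:192,1:]])
def near(C,xy,rad,z0,z1):
    P=C[(np.hypot(C[...,0]-xy[0],C[...,1]-xy[1])<rad)&(C[...,2]>z0)&(C[...,2]<z1)];return P
for n,xy,z0,z1,rad in(('sleeve',(.413,.212),.058,.075,.04),('collar',(.455,.275),.018,.03,.04),('spigot',(.488,-.264),.05,.07,.03),('grip',(.588,.246),.11,.14,.05),('head',(.588,.246),.028,.042,.06)):
    for k,C in(('t',Ct),('s',Cs)):
        P=near(C,xy,rad,z0,z1)
        if len(P)>4:
            q=(P[:,:2]*1000).astype(np.float32);c=cv2.minEnclosingCircle(q)
            print(n,k,len(P),'circ',np.round(c[0],1),round(c[1],1),'zmed',round(np.median(P[:,2]),4),'rect',[np.round(v,1) for v in cv2.minAreaRect(q)])
E
```

```text
SAT/VAL row238 [(np.uint8(44), np.uint8(251)), (np.uint8(42), np.uint8(251)), (np.uint8(37), np.uint8(252)), (np.uint8(34), np.uint8(252)), (np.uint8(43), np.uint8(251)), (np.uint8(54), np.uint8(251)), (np.uint8(47), np.uint8(252)), (np.uint8(6), np.uint8(252)), (np.uint8(0), np.uint8(255)), (np.uint8(15), np.uint8(152)), (np.uint8(45), np.uint8(80)), (np.uint8(32), np.uint8(89)), (np.uint8(95), np.uint8(166)), (np.uint8(103), np.uint8(190)), (np.uint8(100), np.uint8(183)), (np.uint8(110), np.uint8(134)), (np.uint8(125), np.uint8(118)), (np.uint8(80), np.uint8(235)), (np.uint8(0), np.uint8(255)), (np.uint8(0), np.uint8(255)), (np.uint8(65), np.uint8(63)), (np.uint8(38), np.uint8(87)), (np.uint8(89), np.uint8(174)), (np.uint8(25), np.uint8(255)), (np.uint8(39), np.uint8(255)), (np.uint8(30), np.uint8(252)), (np.uint8(39), np.uint8(251)), (np.uint8(47), np.uint8(251)), (np.uint8(41), np.uint8(252)), (np.uint8(37), np.uint8(255))]
spigot row214 [np.uint8(220), np.uint8(219), np.uint8(217), np.uint8(218), np.uint8(220), np.uint8(232), np.uint8(145), np.uint8(63), np.uint8(94), np.uint8(2
[... 1018 characters left out ...]
(4.3)]
spigot t 41 circ [ 485.8 -264.2] 11.1 zmed 0.059 rect [array([ 485.9, -263.9]), array([19.6, 20. ]), np.float64(42.4)]
spigot s 33 circ [ 487.  -262.3] 11.7 zmed 0.0584 rect [array([ 487.9, -262.4]), array([15.3, 19.6]), np.float64(6.9)]
grip t 131 circ [586.2 246.5] 21.8 zmed 0.1264 rect [array([586.3, 246.1]), array([38.5, 26.2]), np.float64(0.1)]
grip s 190 circ [588.4 244.3] 23.8 zmed 0.125 rect [array([588.5, 245.8]), array([41.7, 26.5]), np.float64(1.2)]
head t 111 circ [586.9 246.3] 38.4 zmed 0.0348 rect [array([586.8, 247.6]), array([71.7, 36.5]), np.float64(1.2)]
head s 174 circ [589.7 246.1] 38.0 zmed 0.0331 rect [array([589. , 245.7]), array([37.3, 72.6]), np.float64(89.7)]
```

```bash
python3 - <<'E'
from meas import *
t=np.load('top0.npz');s=np.load('scene0.npz');mt,ms=cams.camera_model('top'),cams.camera_model('scene')
def P(n,a,b,z):
    p,e=tri(mt,a[0],ms,b[0]);print(n,a,b,'tri',np.round(p,4),'gap',round(e,4),'top@z',np.round(plane(mt,[a[0]],z)[0],4),'scene@z',np.round(plane(ms,[b[0]],z)[0],4))
def enc(q): c=cv2.minAreaRect(q.astype(np.float32));return np.array(c[0]),np.round(c[1],1)
sl=comp(t['im'],lambda h:(h[...,2]>165)&(h[...,1]<26),(194.6,237.6),pad=12);P('sleeve',ell(sl),ell(comp(s['im'],white(150),(339,194),pad=14)),.066)
sp=comp(t['im'],lambda h:h[...,2]>236,(349.5,214.5),pad=8)
g=cv2.cvtColor(s['im'],cv2.COLOR_RGB2HSV)[124:146,194:214,2];print(g[::1])
P('spigot',enc(sp),(np.array([204.,131]),0),.06)
green=lambda h:(h[...,0]>45)&(h[...,0]<80)&(h[...,1]>60)
print('gt',enc(comp(t['im'],lambda h:(h[...,2]>165)&(h[...,1]<26)|green(h),(180,179),pad=12)))
E
```

```text
sleeve (array([193.12104797, 237.19703674]), array([12.8, 13.2])) (array([338.59896851, 193.98916626]), array([11.4, 15.7])) tri [0.4173 0.2115 0.0668] gap 0.0019 top@z [0.4169 0.2125 0.066 ] scene@z [0.4172 0.2105 0.066 ]
[[ 73  74  74  74  73  73  73  74  73  74  73  73  74  73  73  73  73  73
   73  73]
 [ 73  73  74  73  74  74  74  73  74  75  74  74  74  73  73  74  73  73
   73  73]
 [ 74  74  73  73  74  73  75  76  82  84  82  78  75  73  73  72  73  73
   73  73]
 [ 74  73  74  73  73  74  78  86 101 110 108 100  89  81  77  74  74  74
   73  74]
 [ 74  74  74  74  75  79  90 108 126 137 138 132 120 107  93  83  77  74
   74  74]
 [ 74  74  73  75  81  94 115 135 148 154 154 155 152 143 127 109  94  85
   79  76]
 [ 74  74  74  83  99 122 144 162 171 175 172 169 169 167 157 144 129 115
  102  89]
 [ 74  75  83 103 130 150 163 177 190 194 187 176 172 174 173 167 160 151
  139 124]
 [ 76  84 104 133 155 162 163 172 187 191 182 168 165 172 177 176 175 172
  166 158]
 [ 84 104 132 157 169 163 150 150 160 162 153 146 151 167 176 179 178 178
  176 174]
 [104 132 157 171 172 160 1
[... 551 characters left out ...]
2 178
  180 180]
 [180 179 178 172 155 133 114 103  96  93  96 103 119 139 155 164 172 178
  179 180]
 [179 179 178 173 158 135 117 108 106 111 119 128 141 153 162 169 175 179
  179 179]
 [179 179 179 176 166 150 137 131 133 142 153 159 164 169 172 175 178 179
  179 179]
 [178 179 179 178 175 168 162 159 162 167 173 175 176 177 178 179 180 179
  179 178]
 [179 179 179 178 177 176 174 174 175 178 178 179 179 179 181 181 180 180
  179 176]]
spigot (array([349.25332642, 214.10472107]), array([4. , 4.1])) (array([204., 131.]), 0) tri [ 0.4866 -0.2635  0.0641] gap 0.0022 top@z [ 0.4877 -0.2651  0.06  ] scene@z [ 0.4829 -0.2663  0.06  ]
gt (array([179.75      , 178.66665649]), array([13.8,  8.7]))
```

>>> {"fn": "carry_out", "kwargs": {
  "targets": [
    [0,0,0,-0.0385,1],
    [0,0,0,-0.0385,1],
    [-0.37,-0.548,0,0,1],
    [-0.37,-0.548,0,0,1],
    [-0.37,-0.548,0,0,1],
    [-0.37,-0.548,0,0,1],
    [-0.37,-0.548,0,0,1],
    [-0.37,-0.548,0,0,1],
    [-0.37,-0.548,0,0,1],
    [-0.37,-0.548,0,0,1],
    [-0.37,-0.548,0,0,1],
    [-0.37,-0.548,0,0,1],
    [-0.37,-0.548,0,0,1],
    [-0.37,-0.548,0,0,1],
    [-0.37,-0.548,0,0,1],
    [-0.37,-0.548,0,0,1],
    [-0.37,-0.548,0,0,1],
    [-0.37,-0.548,0,0,1],
    [-0.37,-0.548,0,0,1],
    [-0.37,-0.548,0,0,1]
  ],
  "newtons": 20
}}

```text
time: 2.1
position: [0.4167, 0.2109, 0.2921]
ee_rot: [-0.001, -3.141, 0.0]
wrist_force: [0.2, -0.4, -0.4]
opening: 0.0911
grasp_force: 0.0
```

>>> {"fn": "carry_out", "kwargs": {
  "targets": [
    [0,0,0,0,1],
    [0,0,0,0,1]
  ]
}}

```text
time: 2.3
position: [0.4163, 0.2116, 0.292]
ee_rot: [-0.004, -3.141, 0.0]
wrist_force: [0.1, 0.2, 0.3]
opening: 0.091
grasp_force: 0.0
```

>>> {"fn": "carry_out", "kwargs": {
  "targets": [
    [0,0,0.5,0,1],
    [0,0,0.5,0,1],
    [0,0,0.5,0,1],
    [0,0,0.5,0,1],
    [0,0,0.5,0,1],
    [0,0,0.5,0,1],
    [0,0,0.5,0,1],
    [0,0,0.5,0,1],
    [0,0,0.3,0,1],
    [0,0,0.2,0,1],
    [0,0,0.1,0,1],
    [0,0,0,0,0.7],
    [0,0,0,0,0.5],
    [0,0,0,0,0.3],
    [0,0,0,0,0.2],
    [0,0,0,0,0.2],
    [0,0,0,0,0.2],
    [0,0,0,0,0.2]
  ],
  "newtons": 20
}}

```text
time: 4.1
position: [0.4163, 0.2118, 0.1083]
ee_rot: [0.002, 3.142, 0.0]
wrist_force: [0.3, -0.7, 1.6]
opening: 0.0395
grasp_force: 20.0
```

>>> {"fn": "carry_out", "kwargs": {
  "targets": [
    [0,0,-0.1,0,0.2],
    [0,0,-0.3,0,0.2],
    [0,0,-0.5,0,0.2],
    [0,0,-0.5,0,0.2],
    [0,0,-0.5,0,0.2],
    [0,0,-0.5,0,0.2],
    [0,0,-0.5,0,0.2],
    [0,0,-0.3,0,0.2],
    [0,0,-0.1,0,0.2],
    [0,0,0,0,0.2],
    [0,0,0,0,0.2]
  ]
}}

```text
time: 5.2
position: [0.416, 0.2118, 0.2397]
ee_rot: [-0.001, -3.141, 0.0]
wrist_force: [-0.4, 0.1, -2.8]
opening: 0.0398
grasp_force: 20.0
```

```bash
python3 - <<'E'
from meas import *
for n in('scene','top'):
    im,D=cams.grab_frame(n);np.savez(n+'1.npz',im=im,D=D)
C=cloud(cams.camera_model('scene'),np.load('scene1.npz')['D'])
s=r.get_state();p=s['position'];print(p,s['opening'],s['wrist_force'])
P=C[(np.hypot(C[...,0]-p[0],C[...,1]-p[1])<.03)&(C[...,2]<p[2]-.08)&(C[...,2]>.03)]
print(len(P),P[:,2].min(),P.mean(0))
a=np.load('scene1.npz')['im'][110:270,250:410];save('lift.png',cv2.resize(a,None,fx=3.5,fy=3.5))
E
```

```text
[0.41596978 0.21174129 0.23951258] 0.03966513355193777 [ 0.10546974  0.09877563 -2.60153191]
72 0.1360928258234121 [0.43053625 0.21662255 0.14829296]
```

View pics/lift.png

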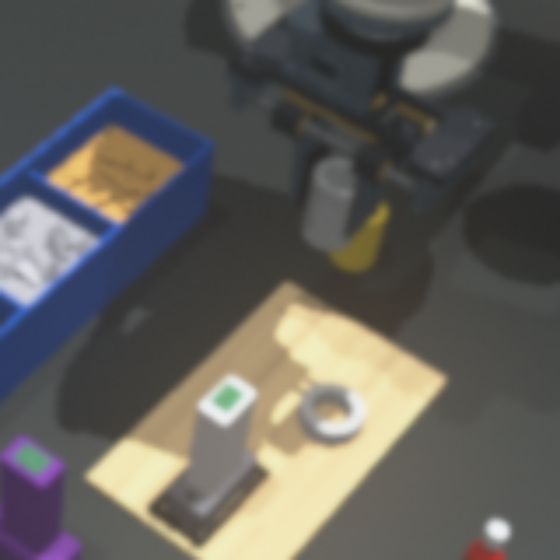

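The sleeve hangs upright in the grip, at about (330,205) in this crop. The bins, sensor, collar and yellow tube are undisturbed. Next I carry it over to the spigot.

>>> {"fn": "carry_out", "kwargs": {
  "targets": [
    [-0.03,-0.2,0,0,0.2],
    [-0.06,-0.4,0,0,0.2],
    [-0.095,-0.64,0,0,0.2],
    [-0.095,-0.64,0,0,0.2],
    [-0.095,-0.64,0,0,0.2],
    [-0.095,-0.64,0,0,0.2],
    [-0.095,-0.64,0,0,0.2],
    [-0.095,-0.64,0,0,0.2],
    [-0.095,-0.64,0,0,0.2],
    [-0.095,-0.64,0,0,0.2],
    [-0.095,-0.64,0,0,0.2],
    [-0.095,-0.64,0,0,0.2],
    [-0.095,-0.64,0,0,0.2],
    [-0.095,-0.64,0,0,0.2],
    [-0.095,-0.64,0,0,0.2],
    [-0.095,-0.64,0,0,0.2],
    [-0.095,-0.64,0,0,0.2],
    [-0.095,-0.64,0,0,0.2],
    [-0.095,-0.64,0,0,0.2],
    [-0.06,-0.43,0,0,0.2]
  ]
}}

```text
time: 7.3
position: [0.4862, -0.2666, 0.2398]
ee_rot: [-0.003, -3.141, -0.0]
wrist_force: [0.6, 0.6, -2.0]
opening: 0.0396
grasp_force: 20.0
```

>>> {"fn": "carry_out", "kwargs": {
  "targets": [
    [0,0,0,0,0.2],
    [0,0,0,0,0.2]
  ]
}}

```text
time: 7.5
position: [0.486, -0.2645, 0.2398]
ee_rot: [-0.002, -3.141, -0.001]
wrist_force: [0.0, -0.3, -2.5]
opening: 0.0398
grasp_force: 20.0
```

```bash
python3 - <<'E'
from meas import *
im,D=cams.grab_frame('scene');m=cams.camera_model('scene')
s=r.get_state();print(s['position'],s['ee_rot'],s['wrist_force'],s['joint_pos'])
save('over.png',cv2.resize(im[70:190,140:260],None,fx=4.5,fy=4.5))
R,t=np.array(m['R']),np.array(m['t'])
def px(X): return cv2.projectPoints(np.array([X],float),cv2.Rodrigues(R)[0],t,K(m),np.array(m['distortion'],float))[0].ravel()
for X in((.4875,-.2645,.06),(.4875,-.2645,.138),tuple(s['position']-[0,0,.102])):print(X,np.round((px(X)-[140,70]+.5)*4.5))
print('spigot scene ray',plane(m,[(203,131.5)],.06))
E
```

```text
[ 0.48606072 -0.26400924  0.23993486] [-1.40851480e-03 -3.14081129e+00 -1.16950725e-03] [ 0.16349963  0.47475539 -2.11935265] [-6.05620830e-01  4.52228852e-01  1.58823859e+00  1.88569968e-04
  1.10219105e+00 -2.17560550e+00]
(0.4875, -0.2645, 0.06) [287. 281.]
(0.4875, -0.2645, 0.138) [279. 194.]
(np.float64(0.48606072378545195), np.float64(-0.2640092447658816), np.float64(0.13793485535457428)) [281. 194.]
spigot scene ray [[ 0.48677401 -0.2668429   0.06      ]]
```

View pics/over.png

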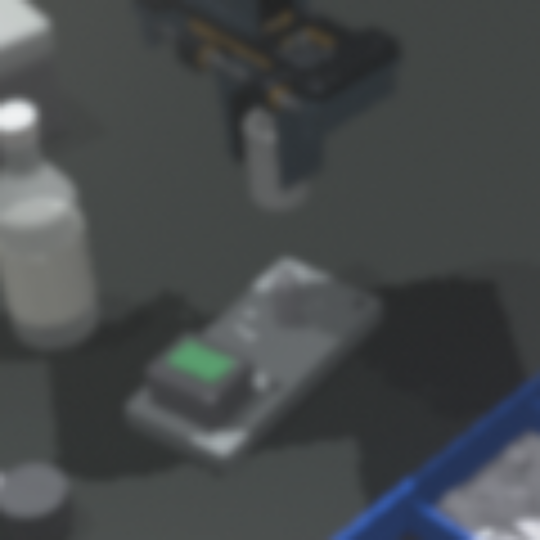

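The sleeve hangs above the spigot, with its lower end at about (278,200) in this crop, as predicted. I'll lower it to just above the spigot tip, then go slowly while watching the force.

>>> {"fn": "carry_out", "kwargs": {
  "targets": [
    [-0.02,-0.012,0.2,0,0.2],
    [0,0,0.3,0,0.2],
    [0,0,0.4,0,0.2],
    [0,0,0.4,0,0.2],
    [0,0,0.3,0,0.2],
    [0,0,0.15,0,0.2],
    [0,0,0.05,0,0.2],
    [0,0,0,0,0.2],
    [0,0,0,0,0.2]
  ],
  "newtons": 14
}}

```text
time: 8.45
position: [0.4875, -0.2652, 0.1687]
ee_rot: [0.001, 3.141, -0.001]
wrist_force: [-0.6, 0.0, -1.5]
opening: 0.04
grasp_force: 14.0
```

>>> {"fn": "carry_out", "kwargs": {
  "targets": [
    [0,0,0.08,0,0.2],
    [0,0,0.08,0,0.2],
    [0,0,0.08,0,0.2],
    [0,0,0.08,0,0.2],
    [0,0,0,0,0.2]
  ]
}}

```text
time: 8.95
position: [0.4871, -0.265, 0.1549]
ee_rot: [-0.002, -3.141, -0.001]
wrist_force: [-0.6, -0.5, -1.2]
opening: 0.0401
grasp_force: 14.0
```

>>> {"fn": "carry_out", "kwargs": {
  "targets": [
    [0,0,0.08,0,0.2],
    [0,0,0.08,0,0.2],
    [0,0,0.08,0,0.2],
    [0,0,0,0,0.2]
  ]
}}

```text
time: 9.35
position: [0.4871, -0.2649, 0.1453]
ee_rot: [-0.001, -3.141, -0.001]
wrist_force: [0.4, 0.4, -1.5]
opening: 0.04
grasp_force: 14.0
```

>>> {"fn": "carry_out", "kwargs": {
  "targets": [
    [0,0,0.08,0,0.2],
    [0,0,0.08,0,0.2],
    [0,0,0.08,0,0.2],
    [0,0,0.08,0,0.2],
    [0,0,0.05,0,0.2],
    [0,0,0,0,0.2]
  ]
}}

```text
time: 9.95
position: [0.4872, -0.265, 0.1307]
ee_rot: [-0.001, -3.141, -0.0]
wrist_force: [0.4, 0.2, -1.3]
opening: 0.0399
grasp_force: 14.0
```

>>> {"fn": "carry_out", "kwargs": {
  "targets": [
    [0,0,0.05,0,0.2],
    [0,0,0.05,0,0.2],
    [0,0,0.05,0,0.2],
    [0,0,0.03,0,0.2],
    [0,0,0,0,0.2]
  ]
}}

```text
time: 10.45
position: [0.4872, -0.265, 0.1236]
ee_rot: [-0.001, -3.141, -0.0]
wrist_force: [-0.5, -0.1, -1.6]
opening: 0.0398
grasp_force: 14.0
```

>>> {"fn": "carry_out", "kwargs": {
  "targets": [
    [0,0,0.025,0,0.2],
    [0,0,0.025,0,0.2],
    [0,0,0,0,0.2]
  ]
}}

```text
time: 10.75
position: [0.4874, -0.2651, 0.1222]
ee_rot: [0.001, 3.141, -0.0]
wrist_force: [-1.2, 0.6, 4.9]
opening: 0.0403
grasp_force: 14.0
```

>>> {"fn": "carry_out", "kwargs": {
  "targets": [
    [0,0,0.015,0,0.2],
    [0,0,0,0,0.2]
  ]
}}

```text
time: 10.95
position: [0.4874, -0.2651, 0.122]
ee_rot: [0.001, 3.141, -0.001]
wrist_force: [-2.8, 2.1, 15.7]
opening: 0.0399
grasp_force: 14.0
```

>>> {"fn": "carry_out", "kwargs": {
  "targets": [
    [0,0,0,0,0.5],
    [0,0,0,0,0.6],
    [0,0,0,0,0.8],
    [0,0,0,0,0.9],
    [0,0,0,0,0.9],
    [0,0,-0.1,0,0.9],
    [0,0,-0.4,0,0.9],
    [0,0,-0.7,0,0.9],
    [0,0,-0.7,0,0.9],
    [0,0,-0.7,0,0.9],
    [0,0,-0.7,0,0.9],
    [0,0,-0.6,0,0.9]
  ]
}}

```text
time: 12.15
position: [0.4872, -0.265, 0.2791]
ee_rot: [0.001, 3.141, -0.001]
wrist_force: [0.0, -0.1, 0.2]
opening: 0.082
grasp_force: 0.0
```

>>> {"fn": "carry_out", "kwargs": {
  "targets": [
    [-0.06,0.3,0,0,1],
    [-0.13,0.656,0,0,1],
    [-0.13,0.656,0,0,1],
    [-0.13,0.656,0,0,1],
    [-0.13,0.656,0,0,1],
    [-0.13,0.656,0,0,1],
    [-0.13,0.656,0,0,1],
    [-0.13,0.656,0,0,1],
    [-0.13,0.656,0,0,1],
    [-0.13,0.656,0,0,1],
    [-0.13,0.656,0,0,1],
    [-0.13,0.656,0,0,1],
    [-0.13,0.656,0,0,1],
    [-0.13,0.656,0,0,1],
    [-0.13,0.656,0,0,1],
    [-0.13,0.656,0,0,1],
    [-0.13,0.656,0,0,1],
    [-0.13,0.656,0,0,1],
    [-0.13,0.656,0,0,1],
    [-0.13,0.656,0,0,1]
  ]
}}

```text
time: 14.15
position: [0.5885, 0.2468, 0.2766]
ee_rot: [-0.001, -3.141, 0.0]
wrist_force: [0.3, -0.4, 0.1]
opening: 0.0913
grasp_force: 0.0
```

>>> {"fn": "carry_out", "kwargs": {
  "targets": [
    [0,0,0,0,1],
    [0,0,0,0,1]
  ]
}}

```text
time: 14.35
position: [0.5884, 0.2458, 0.2765]
ee_rot: [0.0, -3.141, 0.001]
wrist_force: [0.5, -0.2, 0.3]
opening: 0.0911
grasp_force: 0.0
```

```bash
python3 - <<'E'
from meas import *
s=r.get_state();print(s['position'],s['ee_rot'])
b=[]
for n in('scene','top'):
    im,D=cams.grab_frame(n);np.savez(n+'2.npz',im=im,D=D);C=cloud(cams.camera_model(n),D)
    P=C[(np.hypot(C[...,0]-.4875,C[...,1]+.2645)<.04)&(C[...,2]>.072)&(C[...,2]<.095)]
    q=(P[:,:2]*1000).astype(np.float32);print(n,len(P),cv2.minEnclosingCircle(q),[np.round(v,1) for v in cv2.minAreaRect(q)],'z',np.round(np.percentile(P[:,2],[10,50,90]),4))
    b.append(im)
H=np.hstack([cv2.resize(b[0][100:180,150:250],(400,320)),cv2.resize(b[1][160:250,310:400],(320,320))]);save('seated.png',H)
E
```

```text
[0.58837996 0.24580537 0.27654787] [ 4.62128483e-04 -3.14056520e+00  8.05028997e-04]
scene 86 ((486.38525390625, -265.041259765625), 21.737573623657227) [array([ 487.5, -264.4]), array([39.1, 39.5]), np.float64(77.3)] z [0.0739 0.0788 0.0819]
top 82 ((485.9606628417969, -262.2987365722656), 20.2172908782959) [array([ 486.1, -262.7]), array([39.1, 36.9]), np.float64(88.8)] z [0.076  0.0797 0.0841]
```

View pics/seated.png

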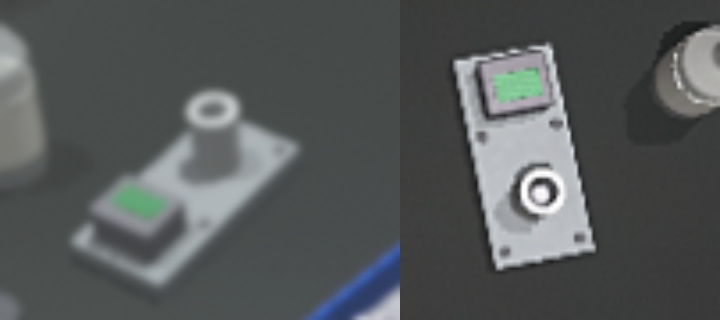

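The sleeve is seated upright on the spigot: scene crop (215,110), top crop (541,192), rim at about 80 mm. Now I grasp the sensor.

>>> {"fn": "carry_out", "kwargs": {
  "targets": [
    [0.015,0.005,0.3,0,1],
    [0,0,0.5,0,1],
    [0,0,0.5,0,1],
    [0,0,0.5,0,1],
    [0,0,0.5,0,1],
    [0,0,0.45,0,1],
    [0,0,0.25,0,1],
    [0,0,0.1,0,1],
    [0,0,0,0,0.7],
    [0,0,0,0,0.5],
    [0,0,0,0,0.3],
    [0,0,0,0,0.2],
    [0,0,0,0,0.1],
    [0,0,0,0,0.1],
    [0,0,0,0,0.1],
    [0,0,0,0,0.1]
  ],
  "newtons": 30
}}

```text
time: 16.05
position: [0.5883, 0.2456, 0.1532]
ee_rot: [-0.001, -3.142, 0.0]
wrist_force: [-0.2, 0.2, 0.4]
opening: 0.0302
grasp_force: 0.0
```

>>> {"fn": "carry_out", "kwargs": {
  "targets": [
    [0,0,-0.05,0,0.1],
    [0,0,-0.1,0,0.1],
    [0,0,-0.2,0,0.1],
    [0,0,-0.4,0,0.1],
    [0,0,-0.5,0,0.1],
    [0,0,-0.5,0,0.1],
    [0,0,-0.5,0,0.1],
    [0,0,-0.5,0,0.1],
    [0,0,-0.4,0,0.1],
    [0,0,-0.2,0,0.1],
    [0,0,-0.05,0,0.1],
    [0,0,0,0,0.1],
    [0,0,0,0,0.1]
  ]
}}

```text
time: 17.35
position: [0.588, 0.2455, 0.2884]
ee_rot: [-0.001, -3.14, 0.001]
wrist_force: [1.1, -0.7, -2.1]
opening: 0.0261
grasp_force: 30.0
```

The fingers finished closing during the first millimetres of the lift, so I need to measure how the sensor sits in the grip.

```bash
python3 - <<'E'
from meas import *
s=r.get_state();p=s['position'];print(p,s['ee_rot'],s['opening'],s['wrist_force'])
for n in('scene','top'):
    im,D=cams.grab_frame(n);np.savez(n+'3.npz',im=im,D=D);m=cams.camera_model(n);C=cloud(m,D)
    P=C[(abs(C[...,0]-p[0])<.06)&(abs(C[...,1]-p[1])<.06)&(C[...,2]<p[2]-.1)&(C[...,2]>.1)]
    if len(P)>5:
        print(n,len(P),'z',np.round(np.percentile(P[:,2],[0,2,5,25,50,95]),4),'x',np.round(np.percentile(P[:,0],[0,2,50,98,100]),4),'y',np.round(np.percentile(P[:,1],[0,2,50,98,100]),4))
    H=cv2.resize(im[130:250,260:380],(600,600),interpolation=cv2.INTER_CUBIC) if n=='scene' else cv2.resize(im[120:240,120:240],(400,400))
    if n=='scene':
        save('held.png',H)
        R,t=np.array(m['R']),np.array(m['t'])
        for lab,z in(('under',.135),('headtop',.163)):
            X=np.array([[p[0]+a,p[1]+b,z] for a,b in((.036,.018),(.036,-.018),(-.036,.018),(-.036,-.018))])
            print(lab,z,np.round((cv2.projectPoints(X,cv2.Rodrigues(R)[0],t,K(m),np.array(m['distortion'],float))[0].reshape(-1,2)-[260,130]+.5)*5))
E
```

```text
[0.58801066 0.24547393 0.2883876 ] [-1.47825461e-03 -3.14030594e+00  6.53851745e-04] 0.026115392935951633 [ 1.05380894 -0.70809033 -2.14765634]
scene 395 z [0.1419 0.1432 0.1457 0.1574 0.1672 0.1842] x [0.5503 0.5557 0.6074 0.6241 0.6257] y [0.2275 0.2286 0.2562 0.2635 0.2639]
under 0.135 [[263. 526.]
 [203. 485.]
 [351. 437.]
 [292. 399.]]
headtop 0.163 [[269. 490.]
 [209. 449.]
 [359. 401.]
 [299. 363.]]
top 53 z [0.1594 0.1604 0.1609 0.165  0.1672 0.1785] x [0.5504 0.5505 0.5587 0.5675 0.5707] y [0.2444 0.2452 0.2552 0.2653 0.2655]
```

View pics/held.png

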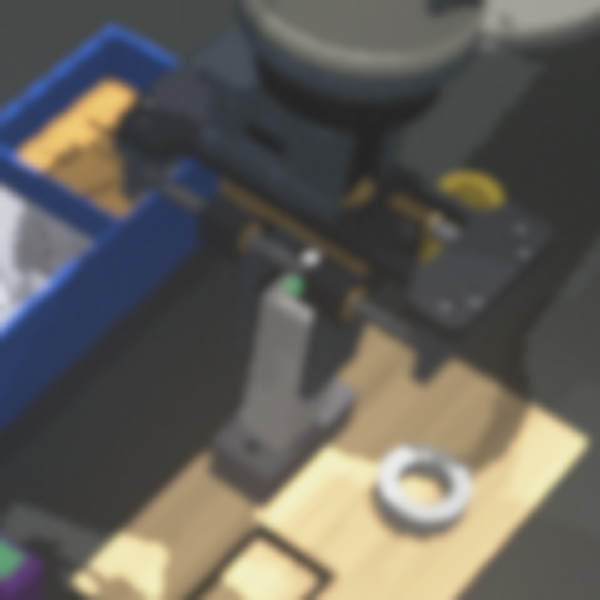

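```bash
python3 - <<'E'
from meas import *
p=np.array([.588,.2455,.2884])
for n in('scene','top'):
    f=np.load(n+'3.npz');m=cams.camera_model(n);C=cloud(m,f['D'])
    M=(abs(C[...,0]-p[0])<.06)&(abs(C[...,1]-p[1])<.06)&(C[...,2]<.2)&(C[...,2]>.1);P=C[M]
    for x in np.arange(.548,.63,.008):
        q=P[abs(P[:,0]-x)<.004]
        if len(q)>3:print(n,round(x,3),len(q),'zmin %.4f'%q[:,2].min(),'ymax %.4f ymin %.4f'%(q[:,1].max(),q[:,1].min()))
    # normals: head top points, front grip face
    if n=='scene':
        g=P[(P[:,2]>.178)&(P[:,0]>.6)];print('grip +x face',g.mean(0),len(g));A=np.c_[g[:,1:],np.ones(len(g))];print('x = a y + b z',np.linalg.lstsq(A,g[:,0],rcond=None)[0])
        h=P[(P[:,0]>.619)];A=np.c_[h[:,1:],np.ones(len(h))];print('head +x face',len(h),h[:,2].min(),h[:,2].max(),np.median(h[:,0]),np.linalg.lstsq(A,h[:,0],rcond=None)[0])
        h=P[(P[:,1]>.2605)];A=np.c_[h[:,[0,2]],np.ones(len(h))];print('head +y face',len(h),h[:,2].min(),h[:,2].max(),h[:,0].min(),h[:,0].max(),np.linalg.lstsq(A,h[:,1],rcond=None)[0])
E
```

```text
scene 0.556 19 zmin 0.1445 ymax 0.2637 ymin 0.2507
scene 0.564 19 zmin 0.1447 ymax 0.2635 ymin 0.2541
scene 0.572 25 zmin 0.1432 ymax 0.2637 ymin 0.2566
scene 0.58 23 zmin 0.1457 ymax 0.2631 ymin 0.2565
scene 0.588 26 zmin 0.1456 ymax 0.2639 ymin 0.2569
scene 0.596 31 zmin 0.1467 ymax 0.2636 ymin 0.2277
scene 0.604 105 zmin 0.1429 ymax 0.2636 ymin 0.2282
scene 0.612 62 zmin 0.1468 ymax 0.2633 ymin 0.2281
scene 0.62 120 zmin 0.1419 ymax 0.2636 ymin 0.2275
scene 0.628 11 zmin 0.1462 ymax 0.2606 ymin 0.2309
grip +x face [0.60642064 0.2468033  0.18934925] 66
x = a y + b z [-0.08016824 -0.051604    0.6359776 ]
head +x face 112 0.1419416341785995 0.17104611824584603 0.6224363930548862 [-0.01243604 -0.03842999  0.63135527]
head +y face 111 0.14293510590506353 0.1715513422164341 0.553254040276585 0.6240660517288363 [-0.004527   -0.01028229  0.26661076]
top 0.548 7 zmin 0.1594 ymax 0.2630 ymin 0.2451
top 0.556 21 zmin 0.1641 ymax 0.2652 ymin 0.2471
top 0.564 26 zmin 0.1632 ymax 0.2655 ymin 0.2444
```

The sensor hangs level and square: head from about (213,460) to (350,395) in the crop, centred on the TCP within 1 mm, underside at about 142 mm. Now I carry it over the bins.

>>> {"fn": "carry_out", "kwargs": {
  "targets": [
    [0.04,-0.2,0,0,0.1],
    [0.08,-0.4,0,0,0.1],
    [0.1225,-0.62,0,0,0.1],
    [0.1225,-0.62,0,0,0.1],
    [0.1225,-0.62,0,0,0.1],
    [0.1225,-0.62,0,0,0.1],
    [0.1225,-0.62,0,0,0.1],
    [0.1225,-0.62,0,0,0.1],
    [0.1225,-0.62,0,0,0.1],
    [0.1225,-0.62,0,0,0.1],
    [0.1225,-0.62,0,0,0.1],
    [0.1225,-0.62,0,0,0.1],
    [0.1225,-0.62,0,0,0.1],
    [0.1225,-0.62,0,0,0.1],
    [0.1225,-0.62,0,0,0.1],
    [0.1225,-0.62,0,0,0.1],
    [0.1225,-0.62,0,0,0.1],
    [0.1225,-0.62,0,0,0.1],
    [0.1225,-0.62,0,0,0.1],
    [0.08,-0.4,0,0,0.1]
  ]
}}

```text
time: 19.45
position: [0.4953, -0.218, 0.2892]
ee_rot: [-0.004, -3.141, 0.001]
wrist_force: [0.3, 0.1, -2.3]
opening: 0.0258
grasp_force: 30.0
```

>>> {"fn": "carry_out", "kwargs": {
  "targets": [
    [0.1,-0.5,0,0,0.1],
    [0.08,-0.4,0,0,0.1],
    [0.04,-0.2,0,0,0.1],
    [0.02,-0.11,0,0,0.1],
    [0,0,0,-0.0195,0.1],
    [0,0,0,-0.0195,0.1],
    [0,0,0,-0.02,0.1],
    [0,0,0,0,0.1],
    [0,0,0,0,0.1],
    [0,0,0,0,0.1]
  ]
}}

```text
time: 20.45
position: [0.4871, -0.2641, 0.2892]
ee_rot: [-0.287, 3.128, 0.0]
wrist_force: [-0.6, 0.4, -2.4]
opening: 0.026
grasp_force: 30.0
```

```bash
cat > chk.py <<'E'
from meas import *
s=r.get_state();p=s['position'];print(s['time'],np.round(p,4),s['ee_rot'],s['opening'],s['wrist_force'],'q6',s['joint_pos'][5])
from scipy.spatial.transform import Rotation as Ro
R=Ro.from_rotvec(s['ee_rot']).as_matrix();print('yaw of tool y',np.degrees(np.arctan2(R[1,1],R[0,1]))-90,'tz',R[:,2])
f=cams.grab_frame('scene');np.savez('cur.npz',im=f[0],D=f[1]);C=cloud(cams.camera_model('scene'),f[1])
c,sn=np.cos(np.radians(10.6)),np.sin(np.radians(10.6))
L=(C[...,:2]-p[:2])@np.array([[c,-sn],[sn,c]])  # along, across fixture
M=(abs(L[...,0])<.05)&(abs(L[...,1])<.03)
zb=p[2]-.147
h=M&(C[...,2]<zb+.025)&(C[...,2]>zb-.006);q=L[h];z=C[h][:,2]
print('head n',len(q),'x',q[:,0].min(),q[:,0].max(),'y',q[:,1].min(),q[:,1].max(),'z pct',np.round(np.percentile(z,[0,1,3,10]),4))
e=C[h][(q[:,1]>.012)];
for a in(-.03,-.015,0,.015,.03):
    k=h&(abs(L[...,0]-a)<.0075)
    if k.sum()>2:print('  at',a,'zmin %.4f'%C[k][:,2].min())
r_=M&(C[...,2]<.0835)&(C[...,2]>.074)&(np.hypot(L[...,0],L[...,1])<.026);print('rim n',r_.sum(),np.round(np.percentile(C[r_][:,2],[50,90,100]),4) if r_.any() else '',np.round(np.r_[C[r_].min(0)[:2],C[r_].max(0)[:2]],4))
E
python3 chk.py
```

```text
20.45 [ 0.4871 -0.2641  0.2892] [-2.87490915e-01  3.12834066e+00  5.27595857e-05] 0.025987259788839534 [-0.59071779  0.35950672 -2.41816741] q6 -2.358736536733963
yaw of tool y 10.501336397515644 tz [ 6.63579028e-05  3.98282920e-05 -9.99999997e-01]
head n 153 x -0.03772927844635736 0.037704594094489126 y -0.017258609025511077 0.021407739031625392 z pct [0.139  0.1424 0.1442 0.1464]
  at -0.03 zmin 0.1430
  at -0.015 zmin 0.1390
  at 0 zmin 0.1471
  at 0.015 zmin 0.1464
  at 0.03 zmin 0.1421
rim n 75 [0.079  0.0817 0.0832] [ 0.4663 -0.2863  0.5084 -0.2426]
```

>>> {"fn": "carry_out", "kwargs": {
  "targets": [
    [0,-0.01,0.15,0,0.1],
    [0,0,0.25,0,0.1],
    [0,0,0.3,0,0.1],
    [0,0,0.25,0,0.1],
    [0,0,0.15,0,0.1],
    [0,0,0.08,0,0.1],
    [0,0,0.04,0,0.1],
    [0,0,0,0,0.1],
    [0,0,0,0,0.1]
  ]
}}

```text
time: 21.4
position: [0.4872, -0.2648, 0.2408]
ee_rot: [-0.289, 3.128, -0.001]
wrist_force: [0.0, 0.3, -3.1]
opening: 0.0261
grasp_force: 30.0
```

```bash
cat >> chk.py <<'E'
im=f[0];m=cams.camera_model('scene');x0,y0,k=165,85,8
save('hover.png',cv2.resize(im[y0:y0+70,x0:x0+75],None,fx=k,fy=k,interpolation=cv2.INTER_CUBIC))
Rm,t=np.array(m['R']),np.array(m['t'])
pr=lambda X:np.round((cv2.projectPoints(np.array(X,float),cv2.Rodrigues(Rm)[0],t,K(m),np.array(m['distortion'],float))[0].reshape(-1,2)-[x0,y0]+.5)*k).tolist()
W=lambda a,b,z:[p[0]+a*c-b*sn,p[1]+a*sn+b*c,z]
for off in(.145,.150):print('off',off,'corners ++ +- -+',pr([W(.036,.018,p[2]-off),W(.036,-.018,p[2]-off),W(-.036,.018,p[2]-off)]))
print('rim +y,+x front pts',pr([[.4873+.02*np.cos(a),-.2645+.02*np.sin(a),.08] for a in(0,.785,1.57)]),'base front',pr([[.4873+.02*np.cos(.785),-.2645+.02*np.sin(.785),.02]]))
E
python3 chk.py
```

```text
21.4 [ 0.4872 -0.2648  0.2408] [-2.89281179e-01  3.12772669e+00 -7.06948692e-04] 0.026060074436175314 [ 0.01905352  0.27453888 -3.10067327] q6 -2.360775998842001
yaw of tool y 10.568417085853568 tz [ 5.55929299e-04 -4.00635177e-04 -9.99999765e-01]
head n 136 x -0.037731284458503225 0.036706016583845626 y -0.021764049780508287 0.021616330556431185 z pct [0.0939 0.0948 0.0956 0.098 ]
  at -0.03 zmin 0.0963
  at -0.015 zmin 0.0971
  at 0 zmin 0.0954
  at 0.015 zmin 0.0980
  at 0.03 zmin 0.0939
rim n 33 [0.079  0.0819 0.0832] [ 0.4688 -0.2703  0.5054 -0.2437]
off 0.145 corners ++ +- -+ [[286.0, 376.0], [212.0, 344.0], [394.0, 276.0]]
off 0.15 corners ++ +- -+ [[287.0, 386.0], [213.0, 354.0], [395.0, 286.0]]
rim +y,+x front pts [[270.0, 365.0], [306.0, 374.0], [342.0, 363.0]] base front [[317.0, 486.0]]
```

View pics/hover.png

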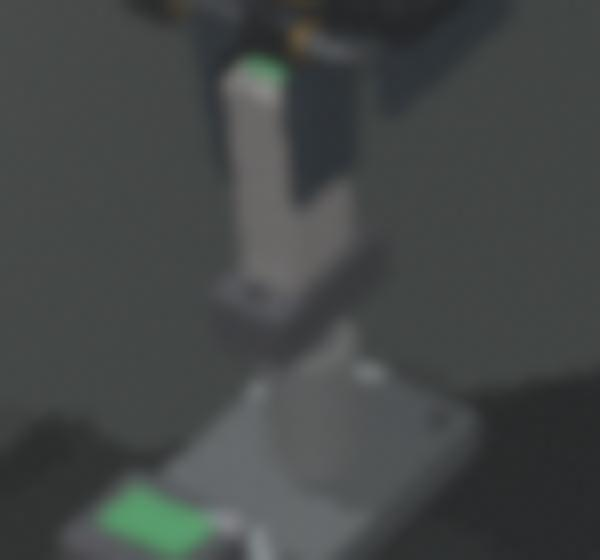

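The picture shows the sensor upright over the sleeve: head corners at about (215,310), (280,360) and (385,250), with the sleeve below at (320,430). The long head lies parallel to the plate. Depth and kinematics both put the underside at about 93 mm, a 13 mm gap, so I lower it 5 mm.

>>> {"fn": "carry_out", "kwargs": {
  "targets": [
    [0,0,0.04,0,0.1],
    [0,0,0.04,0,0.1],
    [0,0,0.03,0,0.1],
    [0,0,0.015,0,0.1],
    [0,0,0,0,0.1],
    [0,0,0,0,0.1],
    [0,0,0,0,0.1],
    [0,0,0,0,0.1]
  ]
}}

```text
time: 22.25
position: [0.4871, -0.2647, 0.2354]
ee_rot: [-0.289, 3.128, -0.0]
wrist_force: [-0.6, 0.7, -3.8]
opening: 0.0259
grasp_force: 30.0
```

```bash
python3 chk.py; python3 - <<'E'
from meas import *
# top view check: head ends visible beyond gripper?; sleeve wobble not visible. Lower depth edge of head per column vs rim pixels
f=np.load('cur.npz');m=cams.camera_model('scene');C=cloud(m,f['D'])
c,s=np.cos(.185),np.sin(.185);p=np.array([.4872,-.2648]);L=(C[...,:2]-p)@np.array([[c,-s],[s,c]])
H=(abs(L[...,0])<.041)&(abs(L[...,1])<.023)&(C[...,2]>.0845)&(C[...,2]<.125)
# +x face underside edge: cast last head pixel's lower border onto the vertical face
for u in range(190,215):
    v=np.flatnonzero(H[:,u])
    if len(v):
        o,d=ray(m,[(u,v.max()+.5)]);d=d[0];e=[]
        for ax,val in(((c,s),.036),((-s,c),.018)):
            ax=np.array(ax);k=(val-(o[:2]-p)@ax)/(d[:2]@ax);X=o+k*d;other=(X[:2]-p)@np.array([-ax[1],ax[0]])
            if abs(other)<(.018 if val>.03 else .036):e.append(round(float(X[2]),4))
        print(u,v.max(),e,end='; ')
E
```

```text
22.25 [ 0.4871 -0.2647  0.2354] [-2.89298153e-01  3.12819620e+00 -7.89133809e-05] 0.02585611891551655 [-0.5854289   0.67688788 -3.82983535] q6 -2.3608135002336756
yaw of tool y 10.56746299038528 tz [ 5.20876305e-05 -4.56358543e-05 -9.99999998e-01]
head n 129 x -0.035450168888708534 0.036771254393748926 y -0.01915182274307702 0.020758924282199064 z pct [0.0825 0.084  0.0904 0.0935]
  at -0.03 zmin 0.0924
  at -0.015 zmin 0.0909
  at 0 zmin 0.0933
  at 0.015 zmin 0.0825
  at 0.03 zmin 0.0866
rim n 24 [0.0798 0.0817 0.0829] [ 0.4707 -0.2596  0.502  -0.244 ]
off 0.145 corners ++ +- -+ [[288.0, 386.0], [214.0, 355.0], [395.0, 286.0]]
off 0.15 corners ++ +- -+ [[289.0, 396.0], [215.0, 364.0], [396.0, 296.0]]
rim +y,+x front pts [[270.0, 365.0], [306.0, 374.0], [342.0, 363.0]] base front [[317.0, 486.0]]
192 128 [0.0934]; 193 128 [0.0953]; 194 129 [0.0928]; 195 129 [0.0947]; 196 130 [0.0922]; 197 130 [0.094]; 198 131 [0.0916]; 199 131 [0.0934]; 200 131 [0.0952]; 201 131 [0.0933]; 202 131 [0.0898]; 203 130 [0.09]; 204 129 [0.0903]; 205 128 [0.0905]; 206 127 [0.0908]; 207 126 [0.091]; 208 125 [0.0913]; 209 124 [0.0916]; 210 123 [0.0918]; 211 122 [0.0921]; 212 121 [0.0924]; 213 120 [0.0927];
```

```bash
python3 - <<'E'
from meas import *
m=cams.camera_model('scene');f=np.load('scene2.npz');C=cloud(m,f['D'])
pr=lambda X:cv2.projectPoints(np.array(X,float).reshape(-1,3),cv2.Rodrigues(np.array(m['R']))[0],np.array(m['t']),K(m),np.array(m['distortion'],float))[0].reshape(-1,2)
print('px per mm z',(pr([.487,-.2647,.09])-pr([.487,-.2647,.08]))/10)
e=ell(comp(f['im'],white(150),(204,127.5),pad=12));print('rim seen',e,'pred',pr([.4872,-.2648,.08]))
# depth silhouette of the sleeve (upper edge = back of rim)
M=(np.hypot(C[...,0]-.4872,C[...,1]+.2648)<.025)&(C[...,2]>.07);v,u=np.nonzero(M)
a=np.linspace(0,6.3,90);q=pr(np.c_[.4872+.02*np.cos(a),-.2648+.02*np.sin(a),np.full(90,.08)])
print('rim depth-sil rows',v.min()-.5,'cols',u.min()-.5,u.max()+.5,'pred top row',q[:,1].min(),'cols',q[:,0].min(),q[:,0].max())
# same on held sensor in first images: grip top corner test, sensor in rest (known pose .588,.2457,z .126)
f=np.load('scene0.npz');g=comp(f['im'],lambda h:(h[...,0]>45)&(h[...,0]<80)&(h[...,1]>60),(315,223),pad=14).mean(0);print('green seen',g,'pred',pr([.588,.2457,.126]))
C=cloud(m,f['D']);M=(abs(C[...,0]-.588)<.045)&(abs(C[...,1]-.2457)<.03)&(C[...,2]>.1);v,u=np.nonzero(M)
q=pr([[.588+a,.2457+b,.126] for a in(-.02,.02) for b in(-.013,.013)]);print('grip sil top row',v.min()-.5,'cols',u.min()-.5,u.max()+.5,'pred',q[:,1].min(),q[:,0].min(),q[:,0].max())
# now: grip top visible?
f=np.load('cur.npz');C=cloud(m,f['D'])
M=(np.hypot(C[...,0]-.4872,C[...,1]+.2648)<.03)&(C[...,2]>.19)&(C[...,2]<.2135);h=cv2.cvtColor(f['im'],cv2.COLOR_RGB2HSV).astype(int)
G=(h[...,0]>45)&(h[...,0]<85)&(h[...,1]>60);G[:80]=0;G[100:]=0;G[:,:180]=0;G[:,220:]=0
print('green z now',np.round(C[G],4).tolist()[:12],np.argwhere(G)[:12].tolist())
E
```

```text
px per mm z [[-0.02349764 -0.24271009]]
rim seen (array([202.75909424, 127.10900879]), array([ 8.6, 12.7])) pred [[202.87171887 127.06162034]]
rim depth-sil rows 122.5 cols 196.5 209.5 pred top row 123.05657074678547 cols 196.5932023276399 209.1481357936744
green seen [314.57575758 223.16098485] pred [[314.69374647 223.93216177]]
grip sil top row 216.5 cols 304.5 322.5 pred 216.35691886895626 305.5154291394013 323.7728881532949
green z now [[0.5198, -0.2369, 0.2423], [0.519, -0.2334, 0.2436], [0.4932, -0.2701, 0.2088], [0.5182, -0.2347, 0.2391], [0.5209, -0.227, 0.2442], [0.5192, -0.2247, 0.2444], [0.4933, -0.2657, 0.2074], [0.4924, -0.2622, 0.2085], [0.4881, -0.2628, 0.2059]] [[93, 197], [93, 198], [94, 197], [94, 198], [94, 199], [94, 200], [95, 198], [95, 199], [95, 200]]
```

```bash
python3 - <<'E'
from meas import *
m=cams.camera_model('scene');f=np.load('cur.npz');C=cloud(m,f['D']);g=f['im'].mean(2).astype(int)
c,s=np.cos(.1845),np.sin(.1845);p=np.array([.4872,-.2647])
for u in(194,197,200,206,209):
    print(u,[(v,g[v,u])+tuple(np.round(1000*np.r_[(C[v,u,:2]-p)@np.array([[c,-s],[s,c]]),C[v,u,2]]).astype(int)) for v in range(114,137)])
pr=lambda X:cv2.projectPoints(np.array(X,float).reshape(-1,3),cv2.Rodrigues(np.array(m['R']))[0],np.array(m['t']),K(m),np.array(m['distortion'],float))[0].reshape(-1,2).round(1).tolist()
W=lambda a,b,z:[p[0]+a*c-b*s,p[1]+a*s+b*c,z]
print(pr([W(.036,b,z) for z in(.116,.088) for b in(.018,0,-.018)]))
E
```

```text
194 [(114, np.int64(79), np.int64(-115), np.int64(-131), np.int64(2)), (115, np.int64(78), np.int64(-110), np.int64(-128), np.int64(1)), (116, np.int64(77), np.int64(-107), np.int64(-126), np.int64(0)), (117, np.int64(76), np.int64(-108), np.int64(-127), np.int64(-6)), (118, np.int64(77), np.int64(-97), np.int64(-118), np.int64(1)), (119, np.int64(79), np.int64(-92), np.int64(-114), np.int64(1)), (120, np.int64(84), np.int64(22), np.int64(-15), np.int64(118)), (121, np.int64(87), np.int64(24), np.int64(-13), np.int64(116)), (122, np.int64(88), np.int64(29), np.int64(-9), np.int64(117)), (123, np.int64(85), np.int64(32), np.int64(-7), np.int64(116)), (124, np.int64(77), np.int64(31), np.int64(-9), np.int64(110)), (125, np.int64(69), np.int64(34), np.int64(-7), np.int64(110)), (126, np.int64(64), np.int64(31), np.int64(-9), np.int64(102)), (127, np.int64(64), np.int64(34), np.int64(-8), np.int64(101)), (128, np.int64(64), np.int64(33), np.int64(-9), np.int64(95)), (129, np.int64(64), np.int64(28), np.int64(-13), np.int64(87)), (130, np.int64(67), np.int64(-45), np.int64(-79), np.int64(
[... 5661 characters left out ...]
4(-10), np.int64(17), np.int64(81)), (128, np.int64(84), np.int64(-6), np.int64(20), np.int64(81)), (129, np.int64(88), np.int64(-6), np.int64(19), np.int64(77)), (130, np.int64(97), np.int64(-4), np.int64(20), np.int64(74)), (131, np.int64(102), np.int64(-6), np.int64(18), np.int64(67)), (132, np.int64(96), np.int64(-5), np.int64(19), np.int64(64)), (133, np.int64(88), np.int64(-5), np.int64(18), np.int64(60)), (134, np.int64(85), np.int64(-5), np.int64(18), np.int64(55)), (135, np.int64(85), np.int64(-2), np.int64(20), np.int64(54)), (136, np.int64(85), np.int64(0), np.int64(21), np.int64(52))]
[[199.8, 126.5], [195.1, 124.5], [190.4, 122.5], [200.5, 133.4], [195.9, 131.4], [191.3, 129.5]]
```

The head top at about 116.5 mm, the grip top at about 208 mm and the arm's own position all put the sensing face at about 88 mm. The rim is at 80 mm, so the gap is about 8 mm, centred and aligned at 10.6°. I'm handing in.

```bash
python3 -c "
from h import *
s=r.get_state();print(s['time'],s['position'],abs(s['qd']).max(),s['grasp_force']);print(r.finish_job())"
```

```text
22.3 [ 0.48706165 -0.26470776  0.23544918] 0.0016896221290837066 29.983659088611603
the job is handed in; nothing more can be done
None
```

The job is handed in: the sleeve is seated flush on the spigot and released, and the sensor is held still and upright about 8 mm above its rim (measured, roughly 7–9 mm), centred and in line with the base plate's long side.

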